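# Set and lock the strap splitter's thickness dial

### The job

On the hand-cranked strap splitter, turn the black thickness knob until the dial's yellow mark stands at the red pointer. Then turn the brass lock ring under it clockwise by its bars until it is firmly hand-tight, about 1 N m (some 20 N on a bar 50 mm from the axis), and no harder, with the mark still at the pointer. Leave the things lying around the machine undisturbed.

Things in the scene. Friction and masses are not known exactly. Their poses are not given: they have to be found in the camera images.
- splitter: Grey cast bench machine bolted down: base 200 x 250 mm, level bridge 76 x 205 mm, top 170 mm up, aluminium handwheel 215 mm across at its -y side (y -160 to -190, up to 225 mm high). Origin: underside centre. The dial and lock ring turn about its z axis, the vertical through this origin; nothing stands over them. x points from the axis to the red pointer.
- dial (a joint): Angle of the dial, rad: 0 when the yellow mark stands at the red pointer; clockwise seen from above is positive. Starts 0.6 to 2 rad anticlockwise of the mark (negative). Turns against light friction of 0.07 N m (stops at +-2.6 rad) and stays where left until locked; tightening the lock ring drags it some 0.02 rad.
- dial_grip (a point): Point on the axis half-way up the black fluted grip of the dial: upright cylinder 32 mm across, 28 mm high, 212.5 to 240.5 mm above the bench, with a yellow line on top. Below it the aluminium graduated skirt, 54 mm across, 205.5 to 212.5 mm up. Free all round for fingers.
- yellow_mark (a point): Outer end of the 5 mm wide yellow mark on the dial's skirt, 27 mm from the axis, 212.5 mm above the bench.
- pointer_tip (a point): Tip of the fixed red pointer, 33 mm from the axis, 208.5 mm up (its top 210.5 mm); its bracket stands 62 to 68 mm from the axis, on the splitter's +x side.
- ring_center (a point): Centre of the brass lock ring, on the axis: 64 mm across, 17 mm high, two level bars to opposite sides. 192 mm above the bench when seated, up to 4.5 mm higher when slack. Clockwise tightens: slack for 0.25 to 1.4 rad (under 0.15 N m), where it seats differs from start to start; then 1 N m within about 0.15 rad more. It stays when let go. Its x axis points along bar A.
- bar_a (a point): Point on the mid line of bar A, 50 mm from the axis, x axis outward along it. Steel bar 10 mm thick from the ring's rim to 70 mm, with a black ball 15 mm across at 72 mm; same height as ring_center, 22 mm above the bridge. At the start it lies roughly 65 to 170 degrees anticlockwise of the pointer.
- bar_b (a point): The same point on bar B, just like bar A and opposite to it. The point's x axis points along bar A (inward here).
- washer: Keyed washer inside the ring, out of sight, on the axis, 178.5 mm up. The lock ring presses it on the dial's shoulder; its contact force on dial_head is the clamping force: about 65 N at 1 N m of ring torque (55 to 80 N as friction varies), in proportion.
- dial_head: The dial with its spindle in one piece (skirt, black grip, shoulder inside the ring). Origin on the axis, 205.5 mm up; x axis towards the yellow mark.
- tool_cup: Bystander: loose cardboard cup 78 mm across, 95 mm high with tools up to 175 mm, on the +y side. Origin under its centre.
- wax_tin: Bystander: loose blue tin 64 mm across, 45 mm high, on the +y side. Origin under its centre.
- awl: Bystander: loose awl 150 mm long, 26 mm thick, lying on the -y side. Origin under its middle.
- buckle_tray: Bystander: loose cardboard tray 110 x 160 x 30 mm of buckles, on the -y side. Origin under its centre.

How it is judged:
On the way, in this order (a step that is already met when the one before it is completed fails the run):
1. the dial is set: yellow mark at the red pointer within 0.08 rad (2 mm on the rim) (value of joint dial between -0.08 and 0.08 rad), for 0.2 s.
2. the lock ring is tight: it clamps the washer on the dial's shoulder with over 38 N (about 0.65 N m of ring torque) (contact force between washer and dial_head above 38 N), for 0.2 s.
At the end, for the whole second after the job is handed in: the yellow mark stands at the red pointer within 0.08 rad (2 mm on the rim), and the lock ring, let go, clamps the washer on the dial's shoulder with 38 to 100 N (ring turned up to about 0.7 to 1.3 N m) (all of step 1 and contact force between washer and dial_head between 38 and 100 N); the robot touches nothing.
It fails at once if the lock ring is overtightened: clamping force over 100 N (about 1.3 to 1.6 N m) (contact force between washer and dial_head above 100 N).
It fails at once if a bystander is moved by more than 30 mm (distance of any of tool_cup, wax_tin, awl, buckle_tray from where it was at the start of the episode above 0.03 m).
It fails at once if the cup or the tin is tipped over (angle between any of tool_cup, wax_tin's own z axis and vertical above 0.6 rad).
It also fails if it takes over 72 s, if anything falls off the work surface, if the arm or the gripper's body presses on something with over 40 N, if the wrist force passes 120 N, or if a joint passes its speed limit or range.

### The arm

A 6-joint arm with a two-finger parallel gripper is mounted at the origin on the work surface. World frame = base frame: x ahead of the robot, y to its left, z up, the work surface at z = 0. Lengths are in m, angles in rad, forces in N, time in s.
With the tool pointing down it reaches from about 0.4 to 0.825 m from the base axis. Payload 7 kg.
Tool frame: the origin (TCP) lies midway between the tips of the shut fingers; the grasp point (between the pads) lies 19 mm behind it (grip_point_offset is the z of the grasp point in the tool frame, in m); z points along the fingers, x is the direction in which the jaws open and shut, and the axes are right-handed (so a half turn about z gives the same grasp; the last joint's range is limited). The gripper opens to 85 mm and grips with 20 to 120 N. Pads are 22 mm wide; open, the fingers measure 114 mm over their backs; the gripper's body (76 mm by 85 mm) begins 54 mm behind the grasp point. The pads swing forward as they close: fully open they stand 13 mm farther back than shut.
Start: joints at [1.617, 0.359, 0.012, 0, -1.224, -0.288], TCP at [0.162, 0.655, 0.207] pointing down, gripper open.
Joint ranges: [-3.07, 3.07], [-1.43, 2.12], [-1.02, 1.25], [-3.03, 1.67], [-3.05, -0], [-3.03, 3.03]. Speed limits (rad/s): [2.39, 2.39, 3.01, 3.14, 3.14, 3.14].

### API

Orientations are given as a unit quaternion [x, y, z, w].
In Python, from rig import observe, get_image, hand_in, silhouettes, grip_point_offset gives the robot as it stands.
- The arm moves only by the tool servo_tool, never from a script. Its argument "motion" is a list that holds one entry, the list of rows, each a list of 4 numbers: the shift along the tool's x, y, z in m, then the turn about the tool's z in degrees. In form: [[[dx, dy, dz, twist], ...]]. A call has 1 to 20 rows; each row shifts and turns the commanded pose from where the row before left it, along the tool's axes as they then stand; what a row does not reach is not made up. A row lasts 1/8 s, in which the tool goes at most 62.5 mm and 10.7 degrees, less where a joint would pass 70% of its speed; a pose out of reach is approached as far as the arm can. A call with a gripper value outside its range is refused whole. "hand" is the finger opening in m, from 0 to 0.0854, set as the call begins (left out, the last holds). The fingers move at their own pace and stop on an object; "squeeze" is the grip in N (left out, the last holds). Time passes only in rows, so rows that do not move let the fingers close. It gives the time, the measured TCP pose, the force and the opening at its end, in the units of the state.
- observe(): the state, without advancing time (a new reading comes with each control period).
- get_image(name): name is "scene" or "side" or "wrist"; returns a dict with "pixels" (384x512x3 uint8, red, green, blue), "vertical_fov" (degrees; the focal length in pixels is half the picture's height over the tangent of half this angle, whatever the lens; pixels are square), "cx", "cy" (the principal point, pixels), "R" (3x3) and "t" (3): a world point X has camera coordinates R X + t; the wrist camera has in their place "hand_eye" (4x4, takes a point from camera to tool coordinates, whose origin is the TCP and whose axes are the tool frame's). Camera axes: x right, y down, z forward; pixel columns grow to the right and rows downward; lengths in m; the calibration is good to about 2 mm. The wrist camera is an equidistant fisheye: a pixel r from the principal point sees the ray r / f radians off the axis. A picture is of the moment at which its call begins: read the wrist's pose just before it. There is no depth.
- hand_in(): hands the job in, once; it reports no verdict.
Trained networks look in the newest picture that a camera, given by its name, has taken for a name from the list of things; names that differ only in an ending like _2 or _b are one class to them, and where a whole thing is asked for, a point or a joint stands for the part that bears it (a point fixed in the world has none). Each returns a list of dicts, best first, with "confidence" (0 to 1); they miss things now and then, are a little off and sometimes report something else, mostly with a low value. They report only what shows in the picture. A call takes as long as a camera call.
- silhouettes(query, camera): "region" (384x512 bool, what is visible of it) and "extent" ([centre column, centre row, width, height] in pixels, round what is visible of it).
The state is a dict: "t": time; "q": joint angles; "qd": joint speeds; "joint_efforts": joint torques, N m; "position": TCP position; "eef_rot": TCP orientation; "contact_force": force on the tool from outside, world axes, zero at the start; "wrist_torque": the same for the moment, N m; "opening": finger opening in m.
Only numpy, scipy, OpenCV 4.12 (cv2) and the standard library are available. Lean on these libraries where they do the work, as an engineer would, in place of code of your own. Each camera call takes 0.05 s, during which the arm holds its last target.

## Working session

There is one attempt and no reset: what is moved stays moved. The work goes in short steps, Python scripts to look and compute and a tool call to move; the robot and the scene stay as the last step left them, time stands still between calls to the robot, and variables do not carry over. Pictures are saved under pics/ and viewed, and the job is handed in when it is done.

Besides the shell and the picture viewer there is one more tool, called after "Call:" as name(argument=value, ...) on one line, values as JSON. servo_tool: Moves the arm, as the interface text tells. Its arguments: {"type":"object","properties":{"motion":{"type":"array"},"hand":{"type":"number"},"squeeze":{"type":"number"}},"required":["motion"]}

```bash
mkdir -p pics; ls; python3 - <<'E'
from rig import *
import cv2,numpy as np
print(observe()); print(grip_point_offset)
for n in ["scene","side","wrist"]:
    g=get_image(n); cv2.imwrite(f"pics/{n}0.png",g["pixels"][:,:,::-1])
    print(n,{k:v for k,v in g.items() if k!="pixels"})
E
```

```text
pics
{'t': 0.0, 'q': array([ 1.61712895e+00,  3.59430011e-01,  1.10652382e-02, -3.49556798e-04,
       -1.22412290e+00, -2.88054491e-01]), 'qd': array([-0.00012595,  0.00122979, -0.00026678,  0.00093773, -0.00015467,
        0.00056602]), 'joint_efforts': array([-7.74932869e-04, -5.83306646e+01,  2.93425333e+01,  6.93681791e+00,
       -5.87929215e-03, -8.60428955e-07]), 'position': array([0.16151267, 0.65484797, 0.20613873]), 'eef_rot': array([-6.16647817e-01,  7.87238672e-01, -5.93915366e-04, -6.24045716e-04]), 'contact_force': array([ 0.45355971,  0.21861305, -0.15804365]), 'wrist_torque': array([ 0.0019981 , -0.03832029, -0.02650994]), 'opening': 0.08548097893869318}
-0.0187
scene {'vertical_fov': 56.00582744940843, 'cx': 257.41130497715665, 'cy': 199.03804754726445, 'R': array([[-0.42197992,  0.90653168,  0.01154359],
       [ 0.5764013 ,  0.27809262, -0.76839185],
       [-0.69978175, -0.31759219, -0.63987554]]), 't': array([ 0.24025202, -0.1796767 ,  1.55355065])}
side {'vertical_fov': 48.126811661524414, 'cx': 251.76163638130907, 'cy': 202.51072745927917, 'R': array([[ 0.73449688, -0.67850737,  0.01191984],
       [-0.39888956, -0.44588235, -0.80129648],
       [ 0.54900041,  0.58379506, -0.5981487 ]]), 't': array([-0.38676323,  0.311727  ,  0.96979997])}
wrist {'vertical_fov': 65.70646984690485, 'cx': 252.69406068469104, 'cy': 186.81720667387353, 'hand_eye': array([[ 9.99998858e-01, -1.48725110e-03, -2.69504168e-04,
         2.95747603e-04],
       [ 1.50358804e-03,  9.60653064e-01,  2.77747060e-01,
        -6.91556404e-02],
       [-1.54179616e-04, -2.77747148e-01,  9.60654203e-01,
        -1.66509051e-01],
       [ 0.00000000e+00,  0.00000000e+00,  0.00000000e+00,
         1.00000000e+00]])}
```

View pics/scene0.png

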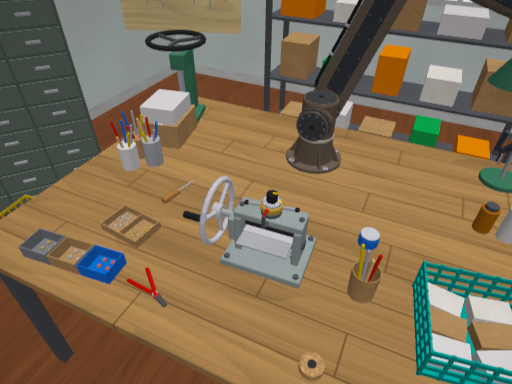

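View pics/side0.png

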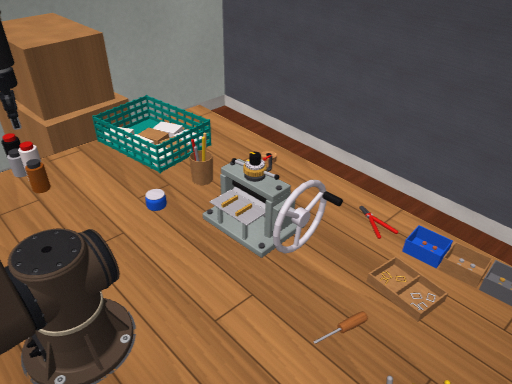

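View pics/wrist0.png

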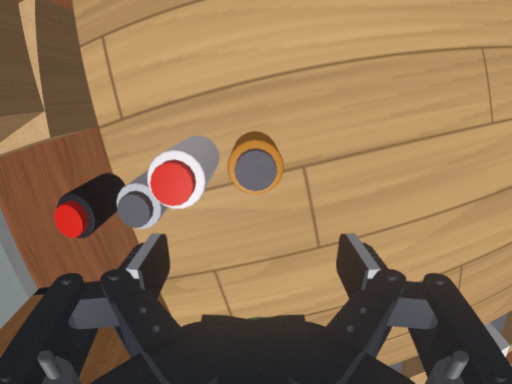

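The scene view shows the splitter with the dial at about (271,203); in the side view it is at about (255,160). The arm is off to the side, at the +y bottles. I'll triangulate the dial.

```bash
cat > h.py <<'E'
from rig import *
import cv2,numpy as np
from scipy.spatial.transform import Rotation as Ro
def foc(g): return 192/np.tan(np.radians(g["vertical_fov"]/2))
def ray(g,u,v):  # fixed cams
    f=foc(g); d=np.array([(u-g["cx"])/f,(v-g["cy"])/f,1]); R=g["R"]
    return -R.T@g["t"], R.T@(d/np.linalg.norm(d))
def wpose(): 
    o=observe(); T=np.eye(4); T[:3,:3]=Ro.from_quat(o["eef_rot"]).as_matrix(); T[:3,3]=o["position"]; return T
def wray(g,T,u,v):
    f=foc(g); x=(u-g["cx"])/f;y=(v-g["cy"])/f;r=np.hypot(x,y)
    d=np.array([x*np.sinc(r/np.pi)/max(np.sinc(0),1),0,0]) if 0 else np.array([np.sin(r)*x/max(r,1e-9),np.sin(r)*y/max(r,1e-9),np.cos(r)])
    M=T@g["hand_eye"]; return M[:3,3],M[:3,:3]@d
def wproj(g,T,X):
    M=np.linalg.inv(T@g["hand_eye"]); c=M[:3,:3]@np.asarray(X)+M[:3,3]; f=foc(g)
    th=np.arctan2(np.hypot(c[0],c[1]),c[2]); p=np.hypot(c[0],c[1])
    return np.array([g["cx"]+f*th*c[0]/p,g["cy"]+f*th*c[1]/p])
def proj(g,X):
    c=g["R"]@np.asarray(X)+g["t"]; f=foc(g); return np.array([g["cx"]+f*c[0]/c[2],g["cy"]+f*c[1]/c[2]])
def onz(r,z): o,d=r; return o+d*(z-o[2])/d[2]
def tri(rs):
    A=0;b=0
    for o,d in rs:
        P=np.eye(3)-np.outer(d,d);A=A+P;b=b+P@o
    return np.linalg.solve(A,b)
E
python3 - <<'E'
from h import *
G={n:get_image(n) for n in ["scene","side"]}
C={}
for q in ["dial_head","splitter","ring_center","bar_a","tool_cup","wax_tin","awl","buckle_tray"]:
    for n in G:
        for s in silhouettes(q,n)[:2]:
            print(q,n,round(s["confidence"],2),np.round(s["extent"],1)); C.setdefault((q,n),s["extent"])
for q in ["dial_head","ring_center"]:
    try: print(q,tri([ray(G[n],*C[q,n][:2]) for n in G]))
    except Exception as e: print(e)
for n in G:
    cv2.imwrite(f"pics/{n}_z.png",cv2.resize(G[n]["pixels"][120:280,170:350,::-1],None,fx=4,fy=3.7,interpolation=2))
E
```

```text
dial_head scene 0.76 [271.6 198.1  20.5  23.4]
dial_head side 0.71 [254.6 159.2  19.5  18.7]
splitter scene 0.87 [249.2 231.2 130.9 112.8]
splitter side 0.68 [271.8 205.  136.  102.6]
ring_center scene 0.49 [272.4 205.9  49.2  22.8]
ring_center side 0.59 [256.9 169.8  43.8  23.5]
bar_a scene 0.48 [270.1 208.9  57.8  14.4]
bar_a side 0.56 [255.6 169.   42.5  21.2]
tool_cup scene 0.56 [363.8 276.4  39.4  58.9]
tool_cup side 0.89 [201.2 158.1  25.3  48.7]
tool_cup side 0.25 [343.4 328.6  56.6  33.6]
wax_tin scene 0.91 [368.8 241.8  20.4  26. ]
wax_tin side 0.81 [158.1 201.6  23.9  19.6]
wax_tin side 0.41 [272.6 206.7 140.4 107.8]
awl scene 0.54 [172.3 196.4  18.3  14.9]
awl side 0.61 [343.6 329.1  55.8  34.4]
awl side 0.36 [256.5 163.6  19.7  17.9]
buckle_tray scene 0.57 [131.9 226.7  56.4  40.8]
buckle_tray side 0.74 [406.  290.9  83.3  63.6]
dial_head [0.57956004 0.04698295 0.2221392 ]
ring_center [0.57986032 0.04495186 0.19089451]
```

View pics/scene_z.png

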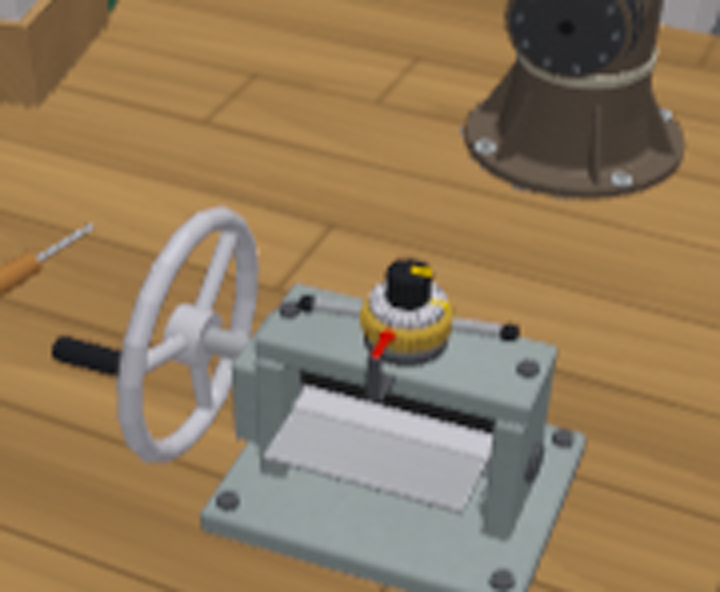

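View pics/side_z.png

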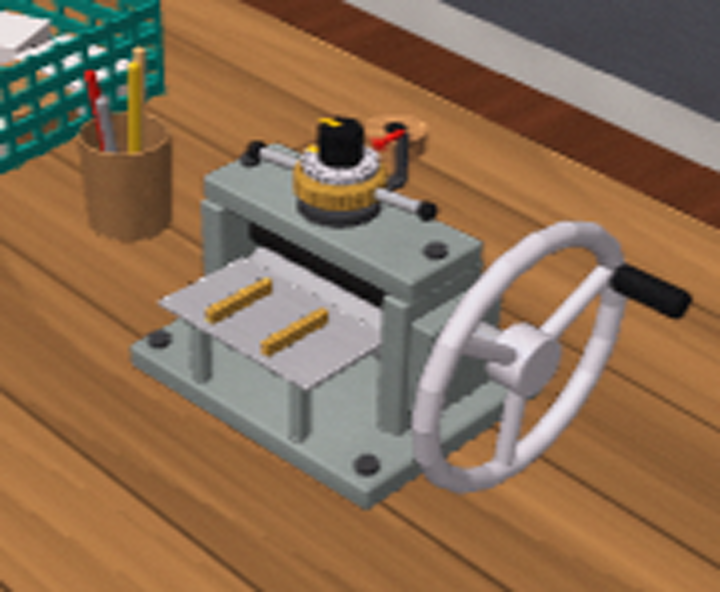

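The dial axis is at about (0.580, 0.046). The pointer faces away from the robot and the bars lie roughly along ±y. I'll raise the arm and move it over the dial for a wrist look.

Call:
servo_tool(motion=[[[0,0,-0.06,0],[0,0,-0.05,0],[0.0273,-0.0306,0,0],[0.0273,-0.0306,0,0],[0.0273,-0.0306,0,0],[0.0273,-0.0306,0,0],[0.0273,-0.0306,0,0],[0.0273,-0.0306,0,0],[0.0273,-0.0306,0,0],[0.0273,-0.0306,0,0],[0.0273,-0.0306,0,0],[0.0273,-0.0306,0,0],[0.0273,-0.0306,0,0],[0.0273,-0.0306,0,0],[0.0273,-0.0306,0,0],[0.0273,-0.0306,0,0],[0.0273,-0.0306,0,0],[0.0273,-0.0306,0,0],[0.0273,-0.0306,0,0],[0.0273,-0.0306,0,0]]])

```text
t: 3.55
position: [0.5794, 0.0451, 0.3173]
eef_rot: [-0.617, 0.787, -0.0, 0.0]
contact_force: [0.7, 0.4, -1.2]
opening: 0.0852
```

Call:
servo_tool(motion=[[[0,0,0,0],[0,0,0,0],[0,0,0,0]]])

```text
t: 3.92
position: [0.5784, 0.047, 0.3174]
eef_rot: [-0.617, 0.787, -0.0, 0.0]
contact_force: [0.7, 0.4, -0.1]
opening: 0.0853
```

```bash
python3 - <<'E'
from h import *
T=wpose(); g=get_image("wrist"); np.save("T1.npy",T)
cv2.imwrite("pics/w1.png",cv2.resize(g["pixels"][:,:,::-1],None,fx=1.5,fy=1.5,interpolation=2))
print(T, wproj(g,T,[.58,.046,.2405]))
for q in ["dial_head","yellow_mark","pointer_tip","bar_a","ring_center"]:
    for s in silhouettes(q,"wrist")[:2]: print(q,round(s["confidence"],2),np.round(s["extent"],1))
E
```

```text
[[-2.38560494e-01 -9.71127571e-01  3.63700242e-04  5.78431560e-01]
 [-9.71127573e-01  2.38560599e-01  2.78754430e-04  4.70302313e-02]
 [-3.57470660e-04 -2.86699539e-04 -9.99999895e-01  3.17352998e-01]
 [ 0.00000000e+00  0.00000000e+00  0.00000000e+00  1.00000000e+00]] [253.19170715 183.47669496]
dial_head 0.93 [255.6 179.6  58.1  59.5]
pointer_tip 0.69 [294.1 142.5 273.3 201. ]
bar_a 0.74 [256.1 176.1 140.6  76.1]
bar_a 0.37 [472.2  48.1  68.7  60.8]
ring_center 0.86 [256.  175.2 141.3  73.7]
```

View pics/w1.png

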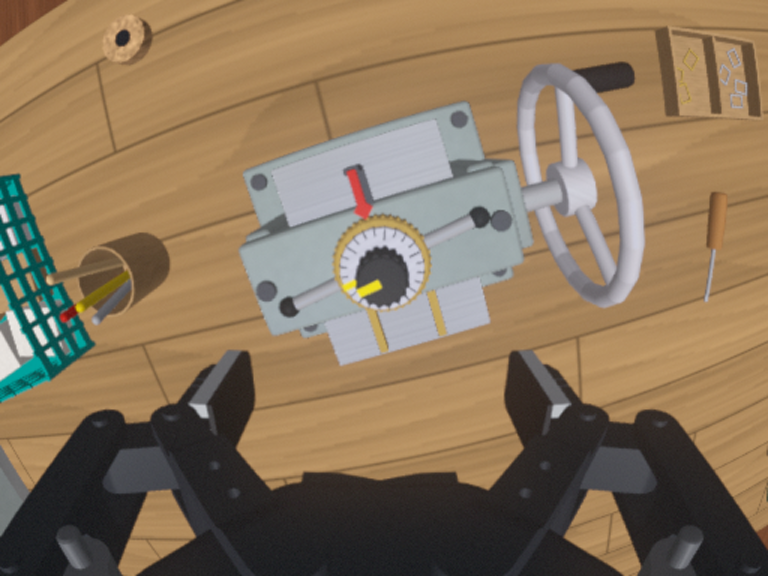

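The wrist view (1.5x) shows the red pointer tip at (366,217) and the yellow mark's outer end at about (345,287). The ball of bar A is at (290,307), the ball of bar B at (480,217), and the knob top at about (381,275). Next I'll convert these to world positions.

```bash
python3 - <<'E'
from h import *
T=np.load("T1.npy"); g=get_image("wrist")
im=g["pixels"]; cv2.imwrite("pics/w1z.png",cv2.resize(im[95:215,180:330,::-1],None,fx=5.3,fy=5,interpolation=2))
hsv=cv2.cvtColor(im,cv2.COLOR_RGB2HSV); 
sub=np.zeros(im.shape[:2],bool); sub[130:215,215:295]=1
y=(hsv[...,0]>25)&(hsv[...,0]<33)&(hsv[...,1]>200)&(hsv[...,2]>180)&sub
r=((hsv[...,0]<6)|(hsv[...,0]>174))&(hsv[...,1]>150)&(hsv[...,2]>120); r[:, :215]=0;r[:,295:]=0;r[:90]=0;r[160:]=0
n,l,st,c=cv2.connectedComponentsWithStats(y.astype(np.uint8)); print("yellow",[(s,np.round(k,1)) for s,k in zip(st[1:].tolist(),c[1:]) if s[4]>5])
n,l,st,c=cv2.connectedComponentsWithStats(r.astype(np.uint8)); print("red",[(s,np.round(k,1)) for s,k in zip(st[1:].tolist(),c[1:]) if s[4]>5])
P=lambda u,v,z: np.round(onz(wray(g,T,u/1.5,v/1.5),z),4)
a=P(290,307,.194);b=P(480,217,.194);print("balls",a,b,(a+b)/2,np.linalg.norm(a-b),np.degrees(np.arctan2(*(a-b)[1::-1])))
print("ptr tip",P(366,217,.2095),"ymark",P(344,287,.2125))
E
```

```text
yellow [([229, 188, 8, 5, 18], array([232.8, 190.1])), ([239, 188, 14, 9, 62], array([245.7, 192.3]))]
red [([231, 113, 16, 33, 186], array([238.7, 129.9]))]
balls [0.5602 0.1154 0.194 ] [ 0.5906 -0.0253  0.194 ] [0.5754  0.04505 0.194  ] 0.14394669152154904 102.19205694868685
ptr tip [0.6101 0.0473 0.2095] ymark [0.5704 0.0718 0.2125]
```

View pics/w1z.png

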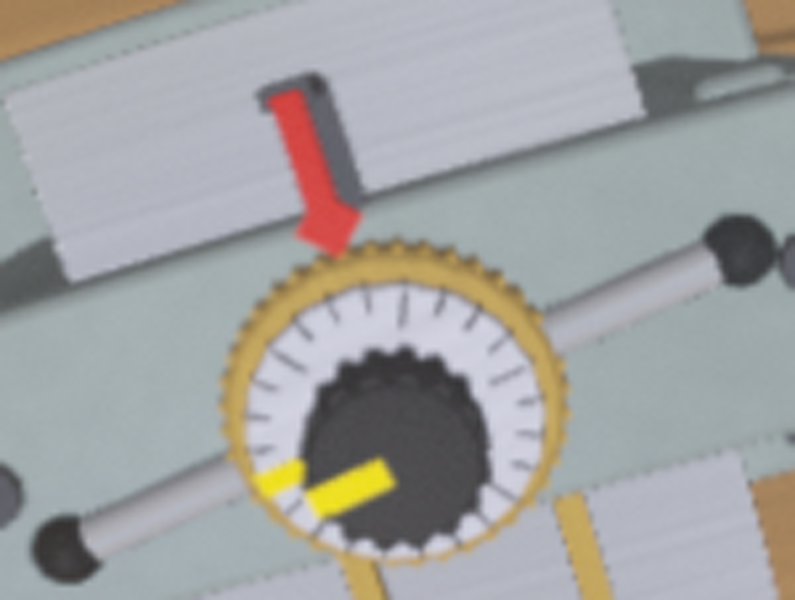

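```bash
python3 - <<'E'
from h import *
T=np.load("T1.npy"); g=get_image("wrist")
P=lambda x,y,z: onz(wray(g,T,180+x/5.3-.4,95+y/5-.4),z)
c1=P(395.5,422,.2115); print("skirt c",c1)
print("skirt l r t b",*[np.round(P(*q,.2125)[:2],4) for q in [(246,410),(546,410),(395,281),(395,563)]])
print("knob top c", *[np.round(P(*q,.2405)[:2],4) for q in [(303,460),(490,455),(405,545)]])
tip=P(337,257,.2095); tail=P(286,95,.2095)
an=lambda d: np.degrees(np.arctan2(d[1],d[0]))
yo=P(260,484,.2125); yi=P(303,468,.2125)
t1=P(312,508,.2405); t2=P(390,473,.2405)
for c in [c1,np.array([.5754,.045,0])]:
    print("ptr",an(tip-c),an(tail-c),an(tail-tip),np.linalg.norm((tip-c)[:2]),"mark",an(yo-c),an(yi-c),an(yo-yi),np.linalg.norm((yo-c)[:2]),"top",an(t1-t2),an(t1-c))
E
```

```text
skirt c [0.5762353 0.0458814 0.2115   ]
skirt l r t b [0.5852 0.0711] [0.5724 0.0192] [0.6026 0.0395] [0.5491 0.0527]
knob top c [0.5807 0.0603] [0.5743 0.0308] [0.5618 0.048 ]
ptr 4.35068312593254 3.252058274399314 2.1042415381277757 0.0328774542280018 mark 102.22190269528087 103.98515051457416 98.30003776573152 0.027216048427555484 top 102.52132693841982 105.5829961361045
ptr 5.733719041701709 3.9834772233963722 2.1042415381277757 0.033787056290668166 mark 100.16314324517712 100.97190605588727 98.30003776573152 0.027918657762645408 top 102.52132693841982 101.93782126819771
```

Call:
servo_tool(motion=[[[0.002,0.002,0.02,0],[0,0,0.03,0],[0,0,0.03,0],[0,0,0.021,0],[0,0,0,0],[0,0,0,0]]])

```text
t: 5.08
position: [0.5769, 0.0449, 0.2172]
eef_rot: [-0.617, 0.787, -0.0, 0.0]
contact_force: [0.2, 0.1, 0.1]
opening: 0.0854
```

Call:
servo_tool(motion=[[[0,0,0,0],[0,0,0,0],[0,0,0,0],[0,0,0,0],[0,0,0,0],[0,0,0,0]]], hand=0.025, squeeze=25)

```text
t: 5.82
position: [0.5764, 0.0449, 0.2163]
eef_rot: [-0.617, 0.787, -0.0, 0.0]
contact_force: [-0.0, 0.6, 2.3]
opening: 0.0249
```

The opening reads 25 mm but the knob is 32 mm across, so I'll look.

```bash
python3 - <<'E'
from h import *
g=get_image("wrist");cv2.imwrite("pics/w2.png",cv2.resize(g["pixels"][:,:,::-1],None,fx=1.5,fy=1.5,interpolation=2))
G=get_image("side");a=cv2.resize(G["pixels"][110:200,200:310,::-1],(400,327),interpolation=2)
G=get_image("scene");b=cv2.resize(G["pixels"][150:240,215:325,::-1],(400,327),interpolation=2)
cv2.imwrite("pics/f2.png",np.hstack([a,b])); print(observe()["contact_force"],observe()["wrist_torque"],observe()["opening"])
E
```

```text
[-0.75240334  0.2434919   3.40738327] [0.13214665 0.29996716 0.02192781] 0.025331519044594908
```

View pics/w2.png

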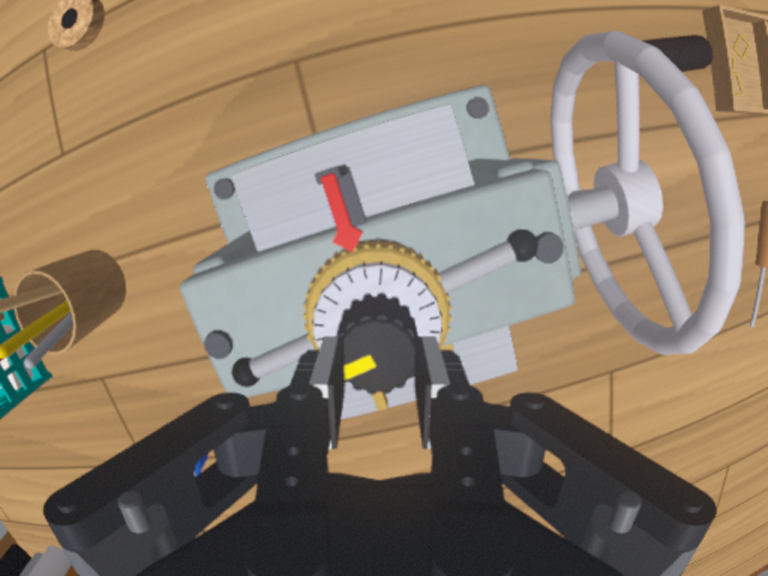

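View pics/f2.png

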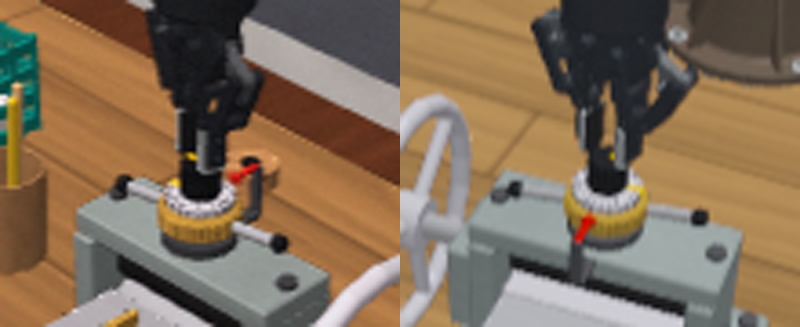

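The pads are on the knob, with the right one touching. I'll command the fingers further shut so the squeeze limit governs.

Call:
servo_tool(motion=[[[0,0,0,0],[0,0,0,0],[0,0,0,0],[0,0,0,0]]], hand=0.01, squeeze=25)

```text
t: 6.48
position: [0.5768, 0.0448, 0.2167]
eef_rot: [-0.617, 0.787, -0.0, 0.0]
contact_force: [-0.5, -0.7, 5.6]
opening: 0.0094
```

```bash
cat > look.py <<'E'
from h import *
import sys
n=sys.argv[1]; T=wpose()
g=get_image("wrist");w=cv2.resize(g["pixels"][100:330,150:370,::-1],(574,600),interpolation=2); cv2.imwrite(f"pics/w{n}.png",w)
G=get_image("side");a=cv2.resize(G["pixels"][110:200,200:310,::-1],(400,327),interpolation=2)
G=get_image("scene");b=cv2.resize(G["pixels"][150:240,215:325,::-1],(400,327),interpolation=2)
cv2.imwrite(f"pics/f{n}.png",np.hstack([a,b]))
E
python3 look.py 3
```

```text
(no output)
```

View pics/w3.png

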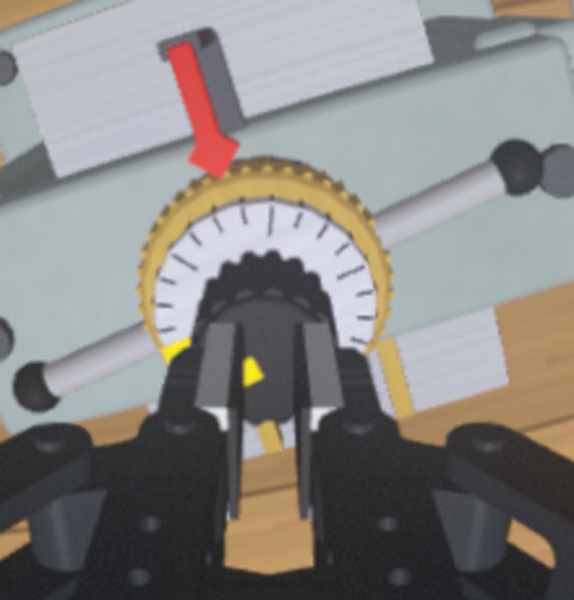

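View pics/f3.png

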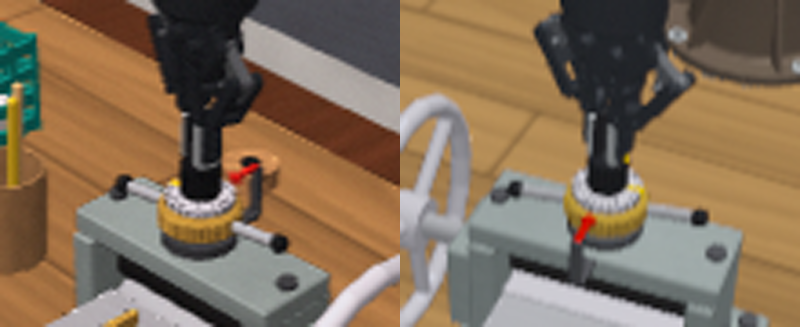

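```bash
python3 - <<'E'
from h import *
T=wpose(); g=get_image("wrist")
zw=lambda p: np.round((p-[150,100])*[574/220,600/230])
for z in [0,-.0187,-.04]: print("tool z",z,"wristzoom",zw(wproj(g,T,(T@[0,0,z,1])[:3])))
print("knobtop",zw(wproj(g,T,[.576,.0455,.2405])))
S=get_image("side");C=get_image("scene")
for z in [.2167,.2354,.2405,.2125]:
    X=[T[0,3],T[1,3],z]; print(z,"side",np.round((proj(S,X)-[200,110])*400/110),"scene",np.round((proj(C,X)-[215,150])*400/110+[400,0]))
o=observe();print(o["q"],o["contact_force"],T[:3,2])
E
```

```text
tool z 0 wristzoom [267. 314.]
tool z -0.0187 wristzoom [267. 348.]
tool z -0.04 wristzoom [267. 396.]
knobtop [265. 362.]
0.2167 side [200. 188.] scene [607. 177.]
0.2354 side [201. 167.] scene [608. 158.]
0.2405 side [201. 161.] scene [608. 152.]
0.2125 side [200. 193.] scene [607. 181.]
[ 4.15852445e-01  1.94043557e-01 -1.93078610e-01  5.57735512e-04
 -1.18256278e+00  9.13070896e-01] [-0.20858367 -0.14969343  4.6312452 ] [ 1.20409615e-03 -9.51091241e-06 -9.99999275e-01]
```

```bash
python3 - <<'E'
from h import *
T=wpose(); g=get_image("wrist")
zw=lambda p: np.round((p-[150,100])*[574/220,600/230])
for y in [-.011,.011]:
  for z in [0,-.005,-.01,-.02,-.03,-.04]: print(y,z,[zw(wproj(g,T,(T@[x,y,z,1])[:3])) for x in (-.0047,-.014,.0047)])
E
```

```text
-0.011 0 [array([246., 269.]), array([205., 269.]), array([288., 269.])]
-0.011 -0.005 [array([246., 276.]), array([204., 276.]), array([288., 276.])]
-0.011 -0.01 [array([245., 284.]), array([202., 284.]), array([289., 284.])]
-0.011 -0.02 [array([244., 301.]), array([198., 301.]), array([290., 301.])]
-0.011 -0.03 [array([242., 321.]), array([194., 320.]), array([291., 320.])]
-0.011 -0.04 [array([240., 342.]), array([189., 342.]), array([293., 342.])]
0.011 0 [array([247., 356.]), array([208., 356.]), array([287., 356.])]
0.011 -0.005 [array([247., 365.]), array([207., 365.]), array([287., 365.])]
0.011 -0.01 [array([246., 375.]), array([205., 375.]), array([288., 375.])]
0.011 -0.02 [array([245., 396.]), array([202., 396.]), array([289., 396.])]
0.011 -0.03 [array([244., 420.]), array([198., 420.]), array([290., 420.])]
0.011 -0.04 [array([242., 446.]), array([194., 446.]), array([292., 446.])]
```

The fingers closed just above the knob top: the side view puts the tips at z ≈ 0.236 although the TCP reads 0.217. So the real tips sit about 20-25 mm behind the reported TCP. I'll open, go down about 17 mm and close again, watching for the skirt (a stall at 54 mm).

Call:
servo_tool(motion=[[[0,0,0,0],[0,0,0,0],[0,0,0,0],[0,0,0,0],[0,0,0.008,0],[0,0,0.009,0],[0,0,0,0]]], hand=0.07)

```text
t: 7.7
position: [0.5756, 0.0447, 0.1978]
eef_rot: [-0.617, 0.787, 0.0, -0.001]
contact_force: [-0.1, 0.8, -0.1]
opening: 0.07
```

Call:
servo_tool(motion=[[[0,0,0,0],[0,0,0,0],[0,0,0,0],[0,0,0,0],[0,0,0,0]]], hand=0.02, squeeze=20)

```text
t: 8.32
position: [0.5769, 0.0458, 0.1997]
eef_rot: [-0.617, 0.787, 0.0, 0.001]
contact_force: [-0.6, 5.4, 2.4]
opening: 0.0308
```

```bash
python3 look.py 4
```

```text
(no output)
```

View pics/w4.png

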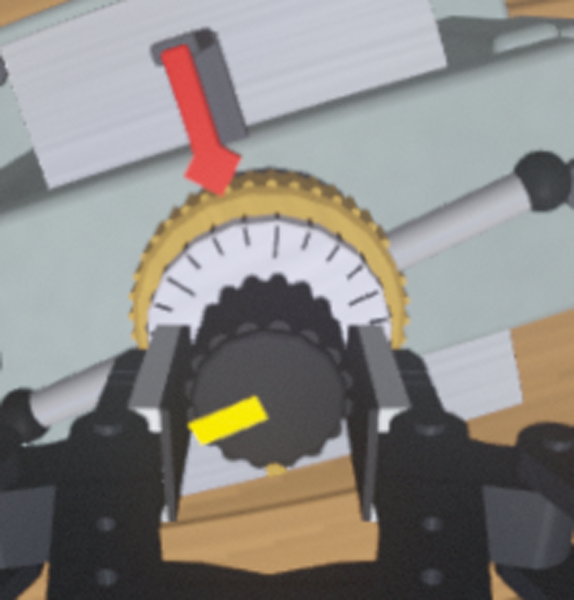

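View pics/f4.png

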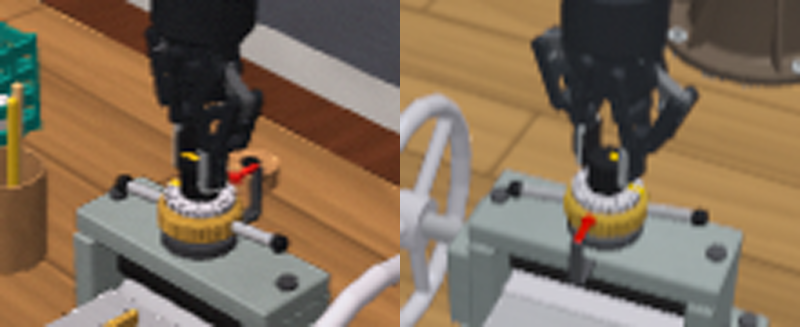

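The opening now reads 30.8 mm and the side view shows the pads astride the knob, so it is gripped. Turning clockwise by 97.5°.

Call:
servo_tool(motion=[[[-0.001,0,0,0],[0,0,0,4],[0,0,0,8],[0,0,0,8],[0,0,0,8],[0,0,0,8],[0,0,0,8],[0,0,0,8],[0,0,0,8],[0,0,0,8],[0,0,0,8],[0,0,0,8],[0,0,0,8],[0,0,0,5.5],[0,0,0,0],[0,0,0,0],[0,0,0,0]]], squeeze=30)

```text
t: 10.6
position: [0.5776, 0.0463, 0.1997]
eef_rot: [0.184, 0.983, 0.001, 0.001]
contact_force: [4.5, 3.8, 2.2]
opening: 0.031
```

```bash
python3 look.py 5; python3 - <<'E'
from h import *
T=wpose();x=T[:3,0];print(np.degrees(np.arctan2(x[1],x[0])),observe()["wrist_torque"],observe()["contact_force"],observe()["opening"])
E
```

```text
158.78141375126515 [ 1.44943362 -1.34602738 -0.0967888 ] [3.14866816 3.98613231 2.44714014] 0.030620663438605776
```

View pics/w5.png

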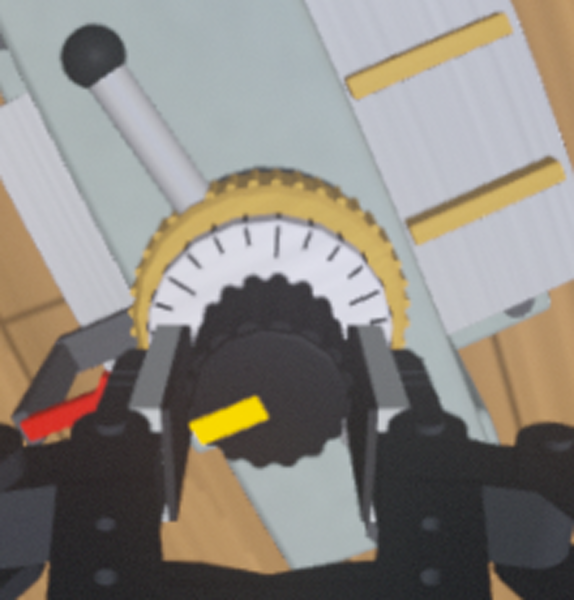

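View pics/f5.png

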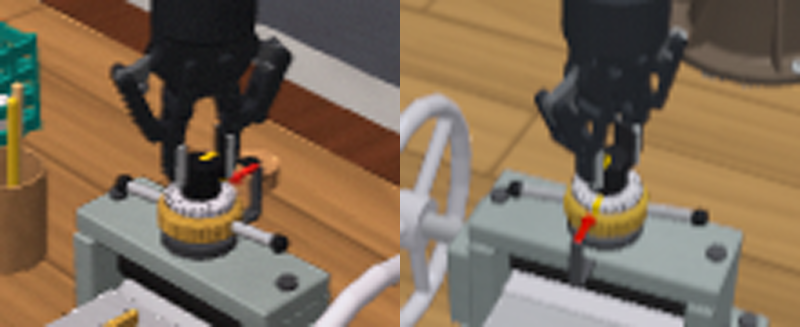

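The knob turned with no slip: the yellow line on top keeps its place between the pads. The scene view shows the mark next to the pointer tip. Now I'll release, rise and measure.

Call:
servo_tool(motion=[[[0,0,0,0],[0,0,0,0],[0,0,0,0],[0,0,0,0],[0,0,-0.04,0],[0,0,-0.04,0],[0,0,-0.03,0],[0,0,0,0],[0,0,0,0],[0,0,0,0]]], hand=0.0854)

```text
t: 12.0
position: [0.5761, 0.0457, 0.308]
eef_rot: [0.185, 0.983, -0.0, -0.001]
contact_force: [0.3, -0.8, 0.3]
opening: 0.0855
```

```bash
python3 - <<'E'
from h import *
T=wpose(); np.save("T6.npy",T); g=get_image("wrist"); print(T)
np.save("im6.npy",g["pixels"])
print(wproj(g,T,[.576,.0455,.21]))
cv2.imwrite("pics/w6.png",cv2.resize(g["pixels"][100:250,160:350,::-1],None,fx=4,fy=4,interpolation=2))
E
```

```text
[[-9.31351138e-01  3.64117469e-01 -1.87798143e-03  5.76050537e-01]
 [ 3.64119077e-01  9.31352217e-01 -5.87999612e-04  4.57246738e-02]
 [ 1.53496124e-03 -1.23144297e-03 -9.99998064e-01  3.07958890e-01]
 [ 0.00000000e+00  0.00000000e+00  0.00000000e+00  1.00000000e+00]]
[251.19118327 181.04404503]
```

View pics/w6.png

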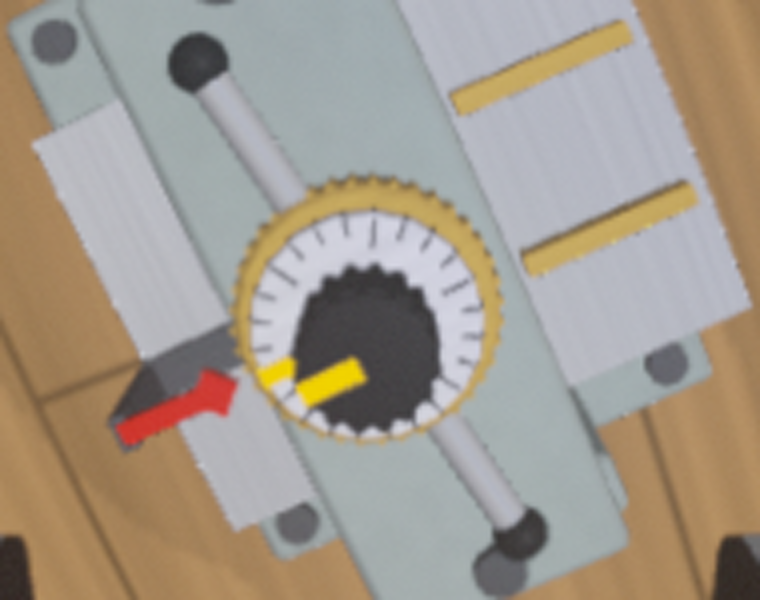

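```bash
python3 - <<'E'
from h import *
T=np.load("T6.npy"); g=get_image("wrist"); im=np.load("im6.npy")
P=lambda x,y,z: onz(wray(g,T,160+(x+.5)/4-.5,100+(y+.5)/4-.5),z)
an=lambda d: np.degrees(np.arctan2(d[1],d[0]))
hsv=cv2.cvtColor(im,cv2.COLOR_RGB2HSV)
r=((hsv[...,0]<6)|(hsv[...,0]>174))&(hsv[...,1]>150)&(hsv[...,2]>120); r[:,:185]=0;r[:,225:]=0;r[:180]=0;r[220:]=0
y=(hsv[...,0]>25)&(hsv[...,0]<33)&(hsv[...,1]>200)&(hsv[...,2]>150); y[:185]=0;y[205:]=0;y[:,:218]=0;y[:,255:]=0
n,l,st,cc=cv2.connectedComponentsWithStats(y.astype(np.uint8)); print(st[1:],cc[1:])
Q=lambda u,v,z: onz(wray(g,T,u,v),z)
vr,ur=np.nonzero(r); pr=np.array([Q(a,b,.2105)[:2] for a,b in zip(ur,vr)])
c=np.mean([P(250,330,.2125),P(483,325,.2125),P(366,210,.2125),P(366,441,.2125)],0)[:2]
c2=np.array([P(250,330,.2125),P(483,325,.2125)]); print("LR",c2, P(366,210,.2125),P(366,441,.2125))
balls=np.array([P(198,62,.194),P(522,533,.194)]); cb=balls.mean(0)[:2]; print(c,cb,np.linalg.norm(balls[0]-balls[1]),an(balls[1]-balls[0]), "A first?")
for i in range(1,n):
    if st[i,4]<6: continue
    vv,uu=np.nonzero(l==i); zz=.2125 if st[i,0]<228 else .2405
    p=np.array([Q(a,b,zz)[:2] for a,b in zip(uu,vv)])
    print("yellow",[ (an(p.mean(0)-k),np.linalg.norm(p.mean(0)-k)) for k in (c,cb)])
m=np.linalg.norm(pr-c,axis=1)
print("ptr mean",[an(pr.mean(0)-k) for k in (c,cb)],"near tip",[an(pr[m<.045].mean(0)-k) for k in (c,cb)],m.min(),m.max())
u,s,v=np.linalg.svd(pr-pr.mean(0)); print("ptr axis",an(v[0]),an(-v[0]))
for k in (c,cb): print("tip",an(P(238,383,.2095)[:2]-k),np.linalg.norm(P(238,383,.2095)[:2]-k),"mark",an(P(262,382,.2125)[:2]-k))
E
```

```text
[[225 191   8   5  24]
 [235 191  15  10  70]] [[228.75       192.75      ]
 [241.98571429 195.15714286]]
LR [[0.60090115 0.0360733  0.2125    ]
 [0.5508434  0.05448681 0.2125    ]] [0.56601733 0.02002788 0.2125    ] [0.58609005 0.07093447 0.2125    ]
[0.57596298 0.04538062] [0.57561621 0.04564271] 0.14442268624371973 102.21383052368881 A first?
yellow [(np.float64(5.7008797993712), np.float64(0.023314054542762717)), (np.float64(4.985120324983953), np.float64(0.023634925106239043))]
yellow [(np.float64(6.951941538556054), np.float64(0.008540291280998352)), (np.float64(4.99721183034668), np.float64(0.008857949852458294))]
ptr mean [np.float64(2.9466957715193467), np.float64(2.621915223732924)] near tip [np.float64(2.8401123443171605), np.float64(2.4406328435722684)] 0.03429924919592095 0.06499432991179896
ptr axis 3.637664823508984 -176.36233517649103
tip 3.7082166169973716 0.03329792382724929 mark 6.720956893380162
tip 3.2243711989325754 0.03362822256231658 mark 6.099413213594227
```

Against the pointer at ~3.2°, the mark stands at ~5.3°, so the dial is at about -0.03 rad. That is within tolerance, and the lock drag should bring it closer to zero. Next, move above bar B (bearing -78°), fingers part closed, and check the fingertip height at the same time.

Call:
servo_tool(motion=[[[-0.009,-0.014,0,-8],[-0.0115,-0.012,0,-8.4],[0,0,0,0],[0,0,0,0],[0,0,0,0],[0,0,0,0]]], hand=0.025)

```text
t: 12.85
position: [0.5882, 0.0156, 0.3092]
eef_rot: [0.043, 0.999, 0.0, 0.0]
contact_force: [0.5, -0.5, -0.4]
opening: 0.0251
```

```bash
python3 - <<'E'
from h import *
T=wpose(); g=get_image("wrist"); x=T[:3,0];print(T[:3,3],np.degrees(np.arctan2(x[1],x[0])),observe()["opening"])
w=cv2.resize(g["pixels"][100:384,80:430,::-1],None,fx=2,fy=2,interpolation=2)
for i,z in enumerate([0,-.0187,-.04]):
    p=(wproj(g,T,(T@[0,0,z,1])[:3])-[80,100])*2; cv2.circle(w,tuple(int(k) for k in p),3,(255,0,255),-1)
cv2.imwrite("pics/w7.png",w)
out=[]
for n in ("side","scene"):
    G=get_image(n); p0=proj(G,T[:3,3]); u,v=int(p0[0]),int(p0[1])
    c=cv2.resize(G["pixels"][v-50:v+30,u-45:u+45,::-1],None,fx=4.4,fy=4.4,interpolation=2)
    for z in (0,-.0187,-.04):
        q=(proj(G,(T@[0,0,z,1])[:3])-[u-45,v-50])*4.4; cv2.circle(c,tuple(int(k) for k in q),3,(255,0,255),-1)
    out.append(c)
cv2.imwrite("pics/f7.png",np.hstack(out))
E
```

```text
[0.58818386 0.01557501 0.30918416] 175.03026913970498 0.02474782153057708
```

View pics/w7.png

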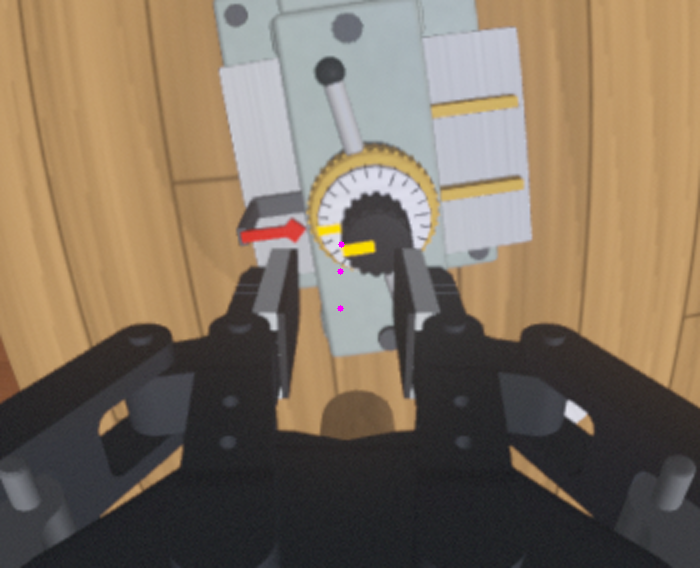

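View pics/f7.png

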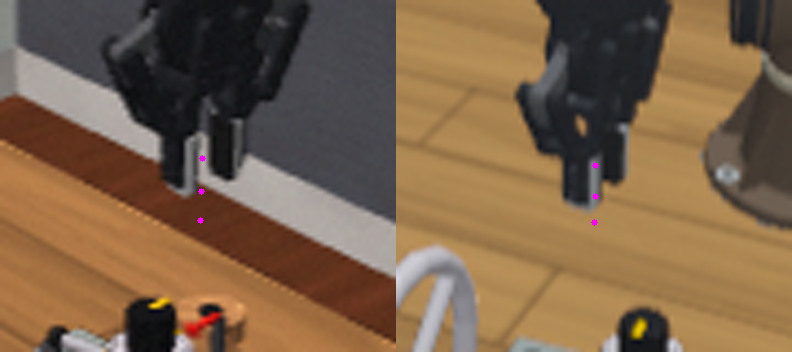

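```bash
python3 - <<'E'
from h import *
T=wpose(); g=get_image("wrist")
for y in (-.038,-.0425,.038,.0425):
    print(y,[(z,np.round((wproj(g,T,(T@[0,y,z,1])[:3])-[80,100])*2)) for z in (-.05,-.06,-.073,-.085,-.095)])
print("tip corner: seen inner-top approx (297,250),(403,250)")
for y in (-.011,0.011):
    print(y,[(z,np.round((wproj(g,T,(T@[.0125,y,z,1])[:3])-[80,100])*2)) for z in (0,-.01,-.02,-.03,-.04,-.05,-.06)])
E
```

```text
-0.038 [(-0.05, array([339., 169.])), (-0.06, array([338., 183.])), (-0.073, array([337., 206.])), (-0.085, array([336., 232.])), (-0.095, array([335., 261.]))]
-0.0425 [(-0.05, array([339., 147.])), (-0.06, array([338., 160.])), (-0.073, array([337., 180.])), (-0.085, array([336., 204.])), (-0.095, array([335., 229.]))]
0.038 [(-0.05, array([341., 452.])), (-0.06, array([340., 479.])), (-0.073, array([340., 518.])), (-0.085, array([340., 558.])), (-0.095, array([339., 594.]))]
0.0425 [(-0.05, array([341., 465.])), (-0.06, array([341., 491.])), (-0.073, array([340., 530.])), (-0.085, array([340., 569.])), (-0.095, array([340., 605.]))]
tip corner: seen inner-top approx (297,250),(403,250)
-0.011 [(0, array([383., 211.])), (-0.01, array([385., 223.])), (-0.02, array([388., 236.])), (-0.03, array([390., 251.])), (-0.04, array([393., 268.])), (-0.05, array([397., 287.])), (-0.06, array([400., 309.]))]
0.011 [(0, array([382., 277.])), (-0.01, array([383., 292.])), (-0.02, array([386., 308.])), (-0.03, array([388., 326.])), (-0.04, array([390., 347.])), (-0.05, array([393., 369.])), (-0.06, array([396., 394.]))]
```

The fingertips sit about 22 mm behind the reported TCP, on contact, fixed-camera and wrist evidence. I'll place the tool over bar B at r ≈ 53 mm with the jaws across it, and come down in stages.

Call:
servo_tool(motion=[[[-0.0007,-0.022,0,-8.6],[0,0,0.02,-8.6],[0,0,0.04,0],[0,0,0.04,0],[0,0,0.01,0],[0,0,0,0],[0,0,0,0]]], hand=0.045)

```text
t: 13.92
position: [0.5882, -0.0066, 0.201]
eef_rot: [-0.107, 0.994, -0.0, 0.001]
contact_force: [-0.2, 0.1, 0.3]
opening: 0.045
```

```bash
cat > look2.py <<'E'
from h import *
import sys
n=sys.argv[1]; o=observe(); T=wpose(); x=T[:3,0]; print(np.round(T[:3,3],4),"yaw",round(np.degrees(np.arctan2(x[1],x[0])),1)%360,"F",np.round(o["contact_force"],1),"M",np.round(o["wrist_torque"],2),round(o["opening"],4),"q6",o["q"][5])
g=get_image("wrist"); w=cv2.resize(g["pixels"][:384,110:400,::-1],None,fx=1.36,fy=1.36,interpolation=2)
out=[w]; 
k=[]
for m in ("side","scene"):
    G=get_image(m); p0=proj(G,[.576,.0455,.2]); u,v=int(p0[0]),int(p0[1])
    k.append(cv2.resize(G["pixels"][v-40:v+30,u-55:u+55,::-1],(394,261),interpolation=2))
cv2.imwrite(f"pics/l{n}.png",np.hstack([w,np.vstack(k)]))
E
python3 look2.py 8
```

```text
[ 0.5882 -0.0066  0.201 ] yaw 192.3 F [-0.2  0.1  0.3] M [ 0.02  0.03 -0.  ] 0.045 q6 -0.10758901788241766
```

View pics/l8.png

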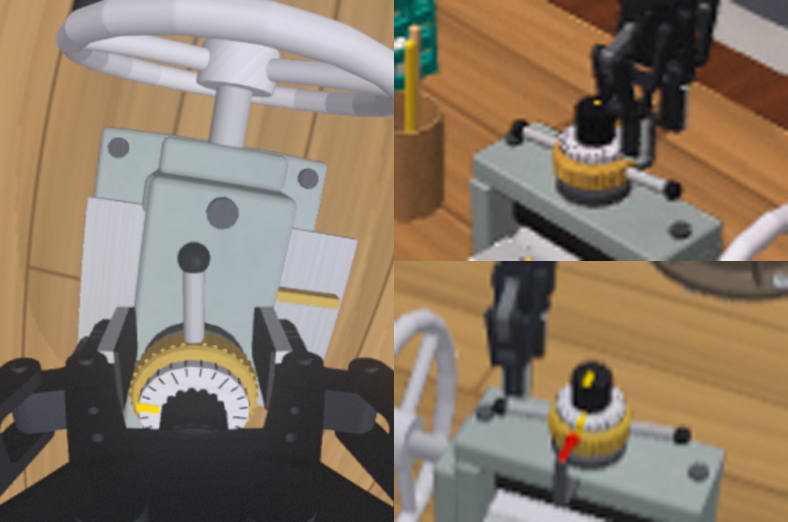

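The bar is centred between the open pads. The side view shows the tips above the bar and the gripper body clear of the knob. I'll go down further with force checks.

Call:
servo_tool(motion=[[[0,0,0.01,0],[0,0,0.01,0],[0,0,0.004,0],[0,0,0,0]]])

```text
t: 14.58
position: [0.5868, -0.0069, 0.1745]
eef_rot: [-0.107, 0.994, -0.0, -0.001]
contact_force: [0.2, 1.0, -0.6]
opening: 0.0449
```

Call:
servo_tool(motion=[[[0,0,0.004,0],[0,0,0.004,0],[0,0,0.002,0],[0,0,0,0]]])

```text
t: 15.08
position: [0.587, -0.0068, 0.1649]
eef_rot: [-0.107, 0.994, -0.0, -0.0]
contact_force: [0.8, -0.2, -0.5]
opening: 0.0449
```

```bash
python3 look2.py 9
```

```text
[ 0.587  -0.0068  0.1649] yaw 192.2 F [ 0.8 -0.2 -0.5] M [ 0.01 -0.04  0.02] 0.0449 q6 -0.10756003727873177
```

View pics/l9.png

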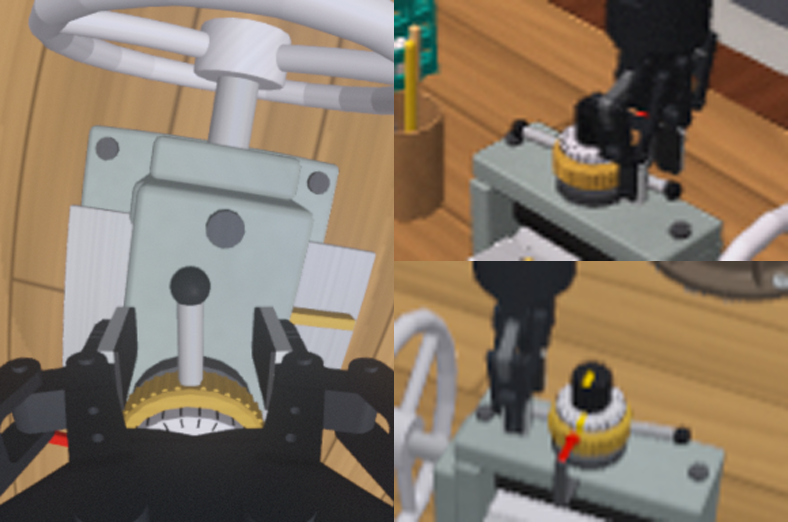

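No contact so far, and the fingers straddle the bar. Down 3 mm more, then close on the bar.

Call:
servo_tool(motion=[[[0,0,0.003,0],[0,0,0,0],[0,0,0,0],[0,0,0,0],[0,0,0,0],[0,0,0,0]]], hand=0.002, squeeze=25)

```text
t: 15.98
position: [0.5873, -0.0067, 0.1621]
eef_rot: [-0.107, 0.994, 0.0, 0.0]
contact_force: [3.2, -0.1, -3.1]
opening: 0.0089
```

```bash
python3 look2.py 10
```

```text
[ 0.5873 -0.0067  0.1621] yaw 192.2 F [ 3.2 -0.1 -3.1] M [ 0.04 -1.12 -0.25] 0.0089 q6 -0.10754053040596684
```

View pics/l10.png

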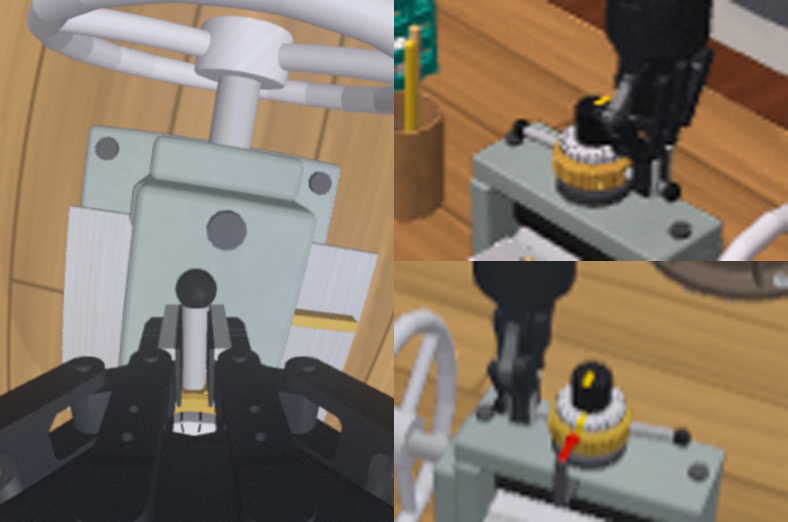

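The bar is gripped (8.9 mm opening). I'll start the ring clockwise along the arc; at least 14° of it is slack. I'll compute the torque about the axis from the wrench.

Call:
servo_tool(motion=[[[0.0037,0.0001,0.0002,4],[0.0037,0.0001,0.0002,4],[0.0037,0.0001,0.0002,4],[0,0,0,0],[0,0,0,0]]])

```text
t: 16.75
position: [0.5761, -0.0077, 0.1615]
eef_rot: [-0.003, 1.0, 0.0, 0.0]
contact_force: [2.7, 3.4, -2.4]
opening: 0.0087
```

```bash
cat > tq.py <<'E'
from h import *
C=np.array([.5758,.0455])
o=observe(); T=wpose(); x=T[:2,0]; y=T[:2,1]; d=C-T[:2,3]; F=o["contact_force"]; M=o["wrist_torque"]
r=-d; t=r[0]*F[1]-r[1]*F[0]
print("t",round(o["t"],2),"p",np.round(T[:3,3],4),"yaw",round(np.degrees(np.arctan2(x[1],x[0]))%360,1),"axis in tool",np.round([d@x,d@y],4),"F",np.round(F,1),"M",np.round(M,2),"tau_axis FxR",round(t,2),"sum",round(t+M[2],2),"Ftan",round(F[:2]@x,1),"Frad",round(F[:2]@y,1),"open",round(o["opening"],4))
E
python3 tq.py
```

```text
t 16.75 p [ 0.5761 -0.0077  0.1615] yaw 180.3 axis in tool [-0.      0.0532] F [ 2.7  3.4 -2.4] M [ 1.21 -0.92 -0.21] tau_axis FxR 0.14 sum -0.07 Ftan -2.7 Frad 3.4 open 0.0087
```

Call:
servo_tool(motion=[[[0.0037,0.0001,0.0002,4],[0.0019,0,0.0001,2],[0,0,0,0]]])

```text
t: 17.12
position: [0.5708, -0.0073, 0.1612]
eef_rot: [0.05, 0.999, 0.0, 0.0]
contact_force: [3.1, 3.6, -3.2]
opening: 0.0089
```

```bash
python3 tq.py
```

```text
t 17.12 p [ 0.5708 -0.0073  0.1612] yaw 174.3 axis in tool [0.0002 0.0531] F [ 3.1  3.6 -3.2] M [ 1.38 -1.2  -0.16] tau_axis FxR 0.15 sum -0.01 Ftan -2.8 Frad 3.9 open 0.0089
```

Call:
servo_tool(motion=[[[0.0037,0.0001,0.0002,4],[0,0,0,0],[0,0,0,0]]])

```text
t: 17.5
position: [0.5671, -0.0068, 0.161]
eef_rot: [0.084, 0.996, 0.0, 0.0]
contact_force: [3.0, 4.2, -3.3]
opening: 0.0085
```

```bash
python3 tq.py; python3 look2.py 11
```

```text
t 17.5 p [ 0.5671 -0.0068  0.161 ] yaw 170.3 axis in tool [0.0002 0.053 ] F [ 3.   4.2 -3.3] M [ 1.67 -1.14 -0.18] tau_axis FxR 0.12 sum -0.05 Ftan -2.3 Frad 4.6 open 0.0085
[ 0.5671 -0.0068  0.161 ] yaw 170.3 F [ 3.   4.2 -3.3] M [ 1.67 -1.14 -0.18] 0.0085 q6 -0.5011009079652194
```

View pics/l11.png

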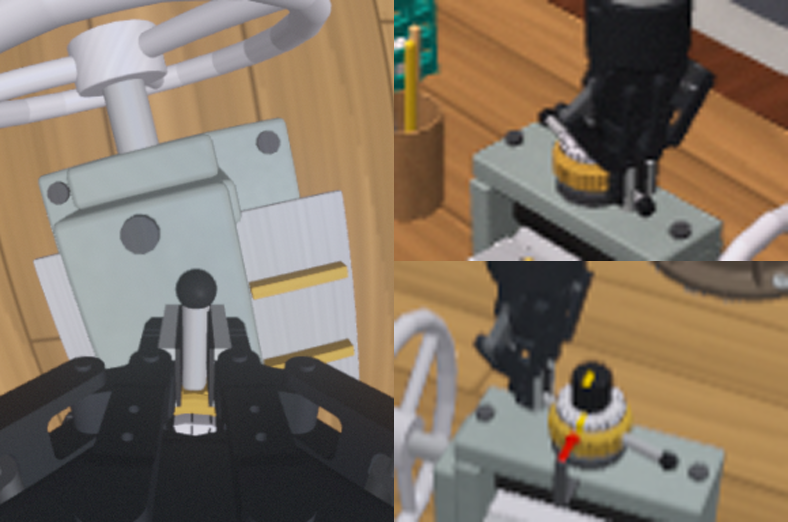

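The ring follows (bar A has swung towards the pointer side) and is still slack. I'll continue in short bursts.

Call:
servo_tool(motion=[[[0.0037,0.0001,0.0002,4],[0,0,0,0]]])

```text
t: 17.9
position: [0.5635, -0.0059, 0.1608]
eef_rot: [0.119, 0.993, 0.001, 0.0]
contact_force: [3.3, 4.7, -4.5]
opening: 0.0086
```

Call:
servo_tool(motion=[[[0.0037,0.0001,0.0002,4],[0,0,0,0]]])

```text
t: 18.15
position: [0.56, -0.0048, 0.1606]
eef_rot: [0.154, 0.988, 0.001, 0.0]
contact_force: [3.5, 4.2, -3.7]
opening: 0.0088
```

```bash
python3 tq.py
```

```text
t 18.15 p [ 0.56   -0.0048  0.1606] yaw 162.3 axis in tool [0.0003 0.0528] F [ 3.5  4.2 -3.7] M [ 1.9  -1.39 -0.19] tau_axis FxR 0.11 sum -0.08 Ftan -2.0 Frad 5.1 open 0.0088
```

Call:
servo_tool(motion=[[[0.0037,0.0001,0.0002,4],[0,0,0,0]]])

```text
t: 18.4
position: [0.5567, -0.0036, 0.1604]
eef_rot: [0.188, 0.982, 0.001, 0.0]
contact_force: [4.8, 5.3, -4.3]
opening: 0.0091
```

```bash
python3 tq.py
```

```text
t 18.4 p [ 0.5567 -0.0036  0.1604] yaw 158.3 axis in tool [0.0004 0.0527] F [ 4.8  5.3 -4.3] M [ 1.84 -1.61 -0.08] tau_axis FxR 0.13 sum 0.05 Ftan -2.5 Frad 6.7 open 0.0091
```

Call:
servo_tool(motion=[[[0.0037,0.0001,0.0002,4],[0,0,0,0]]])

```text
t: 18.65
position: [0.5537, -0.0022, 0.1602]
eef_rot: [0.222, 0.975, 0.001, 0.001]
contact_force: [5.9, 3.9, -6.2]
opening: 0.0087
```

```bash
python3 tq.py
```

```text
t 18.65 p [ 0.5537 -0.0022  0.1602] yaw 154.3 axis in tool [0.0008 0.0526] F [ 5.9  3.9 -6.2] M [ 1.46 -2.24  0.03] tau_axis FxR 0.2 sum 0.22 Ftan -3.6 Frad 6.1 open 0.0087
```

Torque is beginning to rise (0.2 N m on a baseline near -0.05), so the ring is probably starting to seat. 2° steps from here.

Call:
servo_tool(motion=[[[0.0018,0.0001,0.0001,2],[0,0,0,0]]])

```text
t: 18.9
position: [0.5526, -0.0016, 0.1602]
eef_rot: [0.239, 0.971, 0.001, 0.001]
contact_force: [7.9, 1.8, -6.5]
opening: 0.0088
```

```bash
python3 tq.py
```

```text
t 18.9 p [ 0.5526 -0.0016  0.1602] yaw 152.3 axis in tool [0.0013 0.0525] F [ 7.9  1.8 -6.5] M [ 0.79 -2.8   0.07] tau_axis FxR 0.33 sum 0.4 Ftan -6.1 Frad 5.2 open 0.0088
```

Call:
servo_tool(motion=[[[0.0018,0.0001,0,2],[0,0,0,0]]])

```text
t: 19.15
position: [0.5513, -0.0009, 0.1602]
eef_rot: [0.256, 0.967, 0.0, 0.001]
contact_force: [10.1, 1.2, -7.3]
opening: 0.0083
```

```bash
python3 tq.py
```

```text
t 19.15 p [ 0.5513 -0.0009  0.1602] yaw 150.3 axis in tool [0.0016 0.0525] F [10.1  1.2 -7.3] M [ 0.31 -3.22  0.16] tau_axis FxR 0.44 sum 0.6 Ftan -8.2 Frad 6.0 open 0.0083
```

Torque rises ~0.2 N m per 2° step, as expected after seating. It is now about 0.65 N m, so the next steps are smaller.

Call:
servo_tool(motion=[[[0.0018,0.0001,0,2],[0,0,0,0],[0,0,0,0]]])

```text
t: 19.52
position: [0.55, -0.0001, 0.1602]
eef_rot: [0.272, 0.962, 0.0, 0.001]
contact_force: [10.0, 0.5, -7.4]
opening: 0.0088
```

```bash
python3 tq.py
```

```text
t 19.52 p [ 5.500e-01 -1.000e-04  1.602e-01] yaw 148.4 axis in tool [0.0019 0.0524] F [10.   0.5 -7.4] M [-0.08 -3.63  0.23] tau_axis FxR 0.44 sum 0.68 Ftan -8.2 Frad 5.7 open 0.0088
```

```bash
python3 look2.py 12
```

```text
[ 5.500e-01 -1.000e-04  1.602e-01] yaw 148.4 F [10.   0.5 -7.4] M [-0.08 -3.63  0.23] 0.0088 q6 -0.9095011658259645
```

View pics/l12.png

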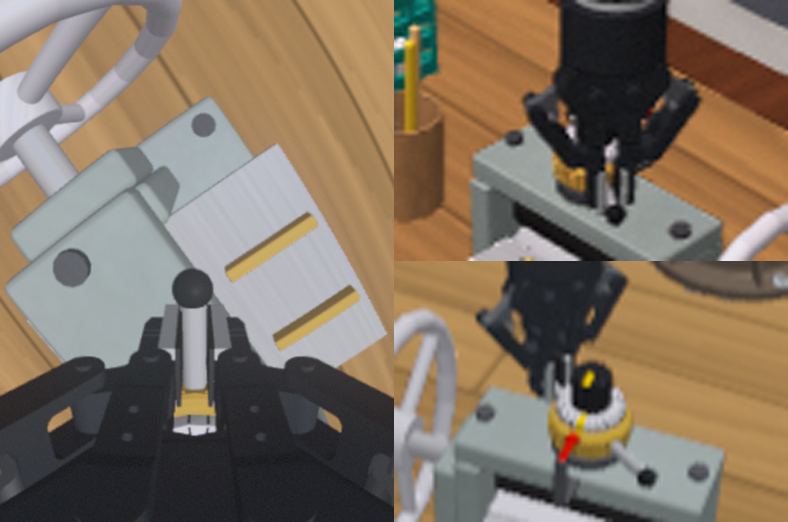

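The bar is still held and the mark is still at the pointer. I estimate 0.7-0.85 N m. One more 2° step, then check.

Call:
servo_tool(motion=[[[0.0018,0.0001,0,2],[0,0,0,0],[0,0,0,0]]])

```text
t: 20.05
position: [0.5487, 0.0007, 0.1602]
eef_rot: [0.289, 0.957, 0.0, 0.002]
contact_force: [10.9, -1.3, -10.1]
opening: 0.0083
```

```bash
python3 tq.py; python3 - <<'E'
from h import *
import time
for i in range(5):
    get_image("side"); o=observe(); C=np.array([.5758,.0455]);p=o["position"][:2]-C;F=o["contact_force"];print(round(p[0]*F[1]-p[1]*F[0]+o["wrist_torque"][2],3),np.degrees(np.arctan2(p[1],p[0])))
E
```

```text
t 20.05 p [0.5487 0.0007 0.1602] yaw 146.4 axis in tool [0.0022 0.0523] F [ 10.9  -1.3 -10.1] M [-0.6  -4.1   0.29] tau_axis FxR 0.52 sum 0.81 Ftan -9.8 Frad 4.9 open 0.0083
0.815 -121.13007371988283
0.829 -121.15025371796331
0.834 -121.11936688101872
0.817 -121.12292125197354
0.852 -121.13702419118333
```

Call:
servo_tool(motion=[[[0.001,0,0,1.1],[0,0,0,0],[0,0,0,0]]])

```text
t: 20.68
position: [0.5484, 0.0011, 0.1603]
eef_rot: [0.298, 0.954, 0.0, 0.002]
contact_force: [12.9, -3.2, -10.9]
opening: 0.0087
```

```bash
python3 tq.py
```

```text
t 20.68 p [0.5484 0.0011 0.1603] yaw 145.3 axis in tool [0.0027 0.0521] F [ 12.9  -3.2 -10.9] M [-0.96 -4.75  0.32] tau_axis FxR 0.66 sum 0.98 Ftan -12.5 Frad 4.7 open 0.0087
```

Torque about the axis is now 0.98 N m. I'll unload the arm slightly, then open and rise to inspect.

Call:
servo_tool(motion=[[[-0.0018,0,0,-1.5],[0,0,0,0]]])

```text
t: 20.92
position: [0.5489, 0.0008, 0.1602]
eef_rot: [0.286, 0.958, 0.001, 0.001]
contact_force: [7.5, 2.4, -6.7]
opening: 0.009
```

```bash
python3 tq.py
```

```text
t 20.93 p [0.5489 0.0008 0.1602] yaw 146.8 axis in tool [0.002  0.0522] F [ 7.5  2.4 -6.7] M [ 0.76 -2.99  0.14] tau_axis FxR 0.27 sum 0.41 Ftan -4.9 Frad 6.1 open 0.009
```

Call:
servo_tool(motion=[[[0,0,0,0],[0,0,0,0],[0,0,0,0],[0,0,-0.03,0],[0,0,-0.04,0],[0,0,-0.04,0],[0,0,-0.04,0],[0.002,0.026,0,0],[0,0.026,0,0],[0,0,0,0],[0,0,0,0],[0,0,0,0]]], hand=0.05)

```text
t: 22.42
position: [0.5739, 0.0447, 0.3096]
eef_rot: [0.287, 0.958, -0.0, -0.0]
contact_force: [-0.4, -0.5, 0.4]
opening: 0.0499
```

```bash
python3 - <<'E'
from h import *
T=wpose(); np.save("T6.npy",T); g=get_image("wrist"); print(T[:3,3],observe()["contact_force"])
np.save("im6.npy",g["pixels"])
p=wproj(g,T,[.576,.0455,.21]); print(p)
cv2.imwrite("pics/w13.png",cv2.resize(g["pixels"][100:250,160:350,::-1],None,fx=4,fy=4,interpolation=2))
E
python3 look2.py 13
```

```text
[0.57391287 0.04469361 0.30960824] [-0.7735488  -0.30894853 -0.31267901]
[250.09607661 182.9572255 ]
[0.5739 0.0446 0.3098] yaw 146.6 F [-0.8 -0.3 -0.3] M [ 0.    0.03 -0.01] 0.0498 q6 -0.9996220634948935
```

View pics/w13.png

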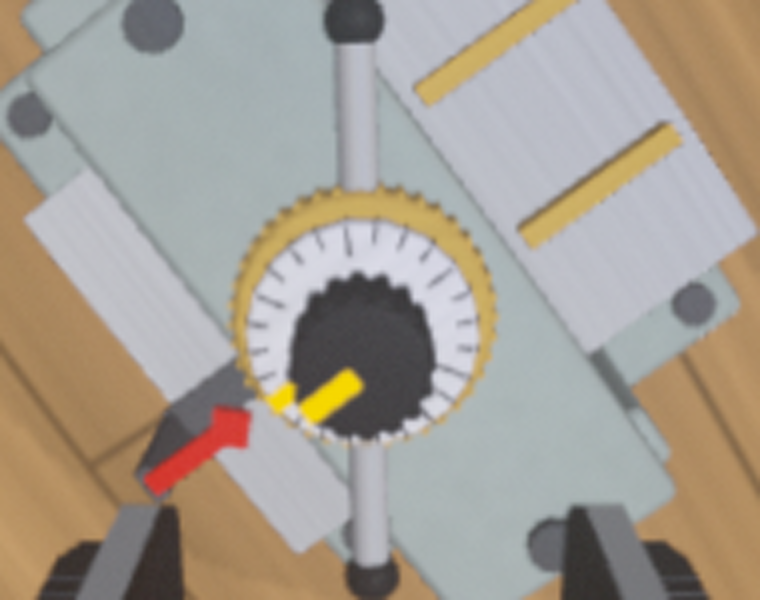

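View pics/l13.png

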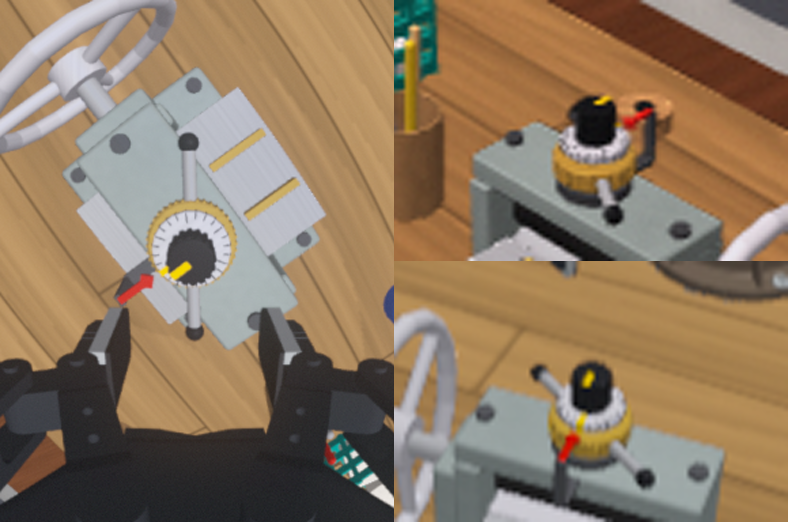

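The view shows the mark's outer end at about (275,405) in the zoom and the red tip at about (250,408). The bars are let go. I'll measure the angles.

```bash
python3 - <<'E'
from h import *
T=np.load("T6.npy"); g=get_image("wrist"); im=np.load("im6.npy")
P=lambda x,y,z: onz(wray(g,T,160+(x+.5)/4-.5,100+(y+.5)/4-.5),z)
Q=lambda u,v,z: onz(wray(g,T,u,v),z)
an=lambda d: np.degrees(np.arctan2(d[1],d[0]))
hsv=cv2.cvtColor(im,cv2.COLOR_RGB2HSV)
r=((hsv[...,0]<6)|(hsv[...,0]>174))&(hsv[...,1]>150)&(hsv[...,2]>120); r[:,:190]=0;r[:,228:]=0;r[:195]=0;r[230:]=0
y=(hsv[...,0]>25)&(hsv[...,0]<33)&(hsv[...,1]>200)&(hsv[...,2]>150); y[:188]=0;y[210:]=0;y[:,:222]=0;y[:,255:]=0
n,l,st,cc=cv2.connectedComponentsWithStats(y.astype(np.uint8))
vr,ur=np.nonzero(r); pr=np.array([Q(a,b,.2105)[:2] for a,b in zip(ur,vr)])
balls=np.array([P(354,18,.192),P(372,577,.192)]); cb=balls.mean(0)[:2]
c=np.mean([P(247,330,.2125),P(480,330,.2125),P(363,217,.2125),P(363,444,.2125)],0)[:2]
print(c,cb,np.linalg.norm(balls[0]-balls[1]),"barA dir",an(balls[1]-balls[0]))
for k in (c,cb):
    for i in range(1,n):
        if st[i,4]<6: continue
        vv,uu=np.nonzero(l==i); zz=.2125 if st[i,0]<233 else .2405
        p=np.array([Q(a,b,zz)[:2] for a,b in zip(uu,vv)]); print("yellow",st[i,4],an(p.mean(0)-k),np.linalg.norm(p.mean(0)-k))
    print("ptr",an(pr.mean(0)-k))
E
```

```text
[0.57513877 0.04478246] [0.57579501 0.04560553] 0.14458862442735904 barA dir 58.238734441860544
yellow 69 10.071736358499953 0.009156150416604952
yellow 16 6.697782241902096 0.024835544064975134
ptr 3.6520289025339565
yellow 69 5.318649299866144 0.008394952870481776
yellow 16 4.935983135532525 0.024099177323917358
ptr 2.7348033774799725
```

The estimates put the dial at about -0.04 rad. I'll check that more closely, because the tolerance is 0.08 and the centre estimate matters.

```bash
python3 - <<'E'
from h import *
im=np.load("im6.npy"); T=np.load("T6.npy"); g=get_image("wrist")
u0,v0,u1,v1=190,180,262,222; s=11
w=cv2.resize(im[v0:v1,u0:u1,::-1],None,fx=s,fy=s,interpolation=cv2.INTER_CUBIC)
C=np.array([.5758,.0456])
pt=lambda X: tuple(int(round(k)) for k in ((wproj(g,T,X)-[u0,v0]+.5)*s-.5))
for a,col in ((2.7,(255,0,0)),(5,(0,255,0)),(0.4,(255,0,255))):
    d=np.array([np.cos(np.radians(a)),np.sin(np.radians(a))])
    for r in np.arange(.018,.066,.0015):
        z=.2125 if r<.0275 else .2105
        cv2.circle(w,pt([*(C+r*d),z]),1,col,-1)
for a in np.radians(np.arange(-60,90,3)):
    cv2.circle(w,pt([*(C+.027*np.array([np.cos(a),np.sin(a)])),.2125]),2,(255,255,0),-1)
cv2.imwrite("pics/z14.png",w); print(w.shape)
E
```

```text
(462, 792, 3)
```

View pics/z14.png

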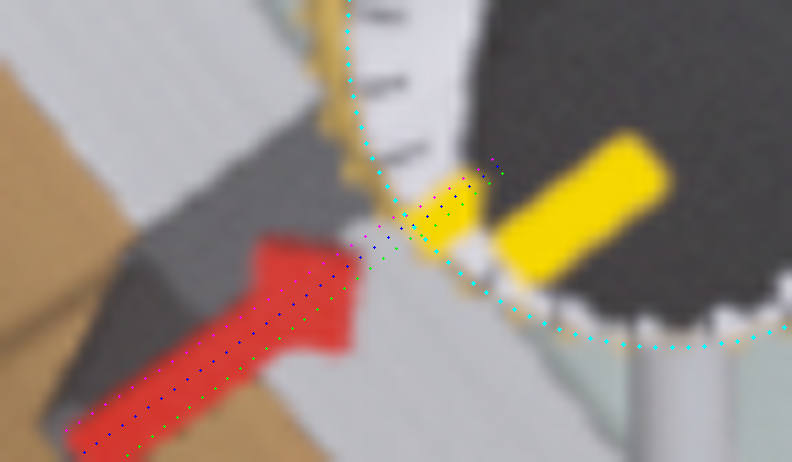

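The mark's outer end falls between the 2.7° pointer line and the 5° line, so the dial is at about -0.03 to -0.04 rad, within ±0.08. The ring turned 44° in total, about 9° of it past seating, which matches 0.98 N m. The gripper is clear, so I'm handing in.

```bash
python3 -c "
from rig import *
print(hand_in())"
```

```text
the job is handed in; nothing more can be done
None
```

I set the dial to the pointer, tightened the lock ring to about 1 N m and handed the job in at about 22 s of the 72 s. No verdict was reported.

- **Dial:** I gripped the black knob and turned it 97.5° clockwise. After the ring was locked and released, the last wrist picture put the yellow mark about 1.5–2.3° anticlockwise of the pointer. That is -0.03 to -0.04 rad, within the ±0.08 limit but not exactly zero.
- **Lock ring:** I gripped bar B and turned the ring 44° clockwise; about 9° of that came after it began to seat. The wrench measured 0.98 N m about the axis just before I let go. I did not measure the clamping force itself; at the stated 55–80 N per N m it would be about 54–78 N.
- **Surroundings:** The gripper was open and about 110 mm above the bars, with wrist force near zero. The path kept clear of the cup, tin, awl and tray, but I did not re-measure where they stand.

Two readings disagreed with expectations:
- **Fingertips:** They sit about 20–25 mm short of the reported TCP, so my first grip closed on top of the knob with about 5 N. I then worked to the observed tip height.
- **Torque zero:** The slack torque read slightly negative (-0.01 to -0.08 N m). The true torque may therefore be up to about 0.15 N m higher than measured, still inside the allowed 0.7–1.3 N m.

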